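# Sort the full core tins from the empties

### The arm

A 7-joint arm with a two-finger parallel gripper is mounted at the origin on the work surface. World frame = base frame: x ahead of the robot, y to its left, z up, the work surface at z = 0. Lengths are in mm, angles in rad, forces in N, time in s.
With the tool pointing down it reaches from about 400 to 875 mm from the base axis. Payload 6.5 kg.
Tool frame: the origin (TCP) lies midway between the tips of the shut fingers; the grasp point (between the pads) lies 19 mm behind it; z points along the fingers, y is the direction in which the jaws open and shut (so a half turn about z gives the same grasp; the last joint's range is limited). The gripper opens to 88 mm and grips with 3 to 60 N. Pads are 18 mm wide; open, the fingers measure 123 mm over their backs; the gripper's body (75 mm by 187 mm) begins 45 mm behind the grasp point.
Start: joints at [-1.387, 0.536, -0.004, 1.538, 0.003, 1.067, -0.071], TCP at [160.682, 629.819, 238.716] pointing down, gripper open.
Joint ranges: [-2.7, 2.7], [-0.37, 2.16], [-1.27, 1.26], [0.24, 2.4], [-1.31, 4.45], [0.19, 1.91], [-2.76, 2.76]. Speed limits (rad/s): [2.39, 2.39, 3.14, 3.14, 3.14, 3.14, 3.14].

### API

Orientations are given as a unit quaternion [x, y, z, w].
In Python, from cell import env, camera, camera_params, sign_off gives the robot as it stands.
- The arm moves only by the tool servo_tool, never from a script. Its argument "plan" is a list of rows, each a list of 7 numbers: the opening in per cent of the stroke, from 0 (shut) to 100 (fully open), then the shift along the tool's x, y, z in mm, then the turn, a rotation vector about the tool's x, y, z in rad. A call has 1 to 8 rows; each row is the pose to reach, as a shift and turn from the pose commanded when the call began, along the tool's axes at that moment; what a row does not reach only later rows make up. A row lasts 1/8 s, in which the tool goes at most 62.5 mm and 10.7 degrees, less where a joint would pass 70% of its speed; a pose out of reach is approached as far as the arm can. A call with a gripper value outside its range is refused whole. The fingers move at their own pace and stop on an object; "newtons" is the grip in N (left out, the last holds). Time passes only in rows, so rows that repeat a pose let the fingers close. It gives the time, the measured TCP pose, the force and the opening at its end, in the units of the state.
- env.get_state(): the state, without advancing time (a new reading comes with each control period).
- camera(name): name is "scene" or "top" or "wrist"; returns (picture, depth): 384x512x3 uint8, red, green, blue; 384x512 float32, mm along the optical axis (not along the pixel's ray), 0 where there is no reading.
- camera_params(name): a dict with "mtx" (3x3 intrinsics, pixels), "rvec" (rotation vector, rad) and "tvec" (3), from world to camera coordinates, as OpenCV has them. Camera axes: x right, y down, z forward; pixel columns grow to the right and rows downward; lengths in mm; the calibration is good to about 2 mm. The wrist camera is an equidistant fisheye: a pixel r from the principal point sees the ray r / f radians off the axis. A picture is of the moment at which its call begins: read the wrist's pose just before it. camera_params takes no time and is no camera call; for the wrist camera it gives the pose at the moment of the call.
- sign_off(): hands the job in, once; it reports no verdict.
The state is a dict: "clock": time; "q": joint angles; "dq": joint speeds; "joint_torque": joint torques, N m; "tcp_pos": TCP position; "tcp_rot": TCP orientation; "ft_force": force on the tool from outside, world axes, zero at the start; "torque": the same for the moment, N m; "width": opening from 0.0 (shut) to 1.0 (fully open).
Only numpy, scipy, OpenCV 4.12 (cv2) and the standard library are available. Lean on these libraries where they do the work, as an engineer would, in place of code of your own. Each camera call takes 0.05 s, during which the arm holds its last target.

### The job

Two of the four identical lidded tins on the bench are still full of steel cores and two are empty; lift them to feel which is which, and stand the two full ones upright on the free part of the white crate's floor. The empty ones must end standing upright on the bench, clear of the crate. Set tins down rather than dropping or toppling them, and leave the tape roll and the bobbin where they are.

Things in the scene. Friction and masses are not known exactly. Their poses are not given: they have to be found in the camera images.
- tin_a_mid (a point): closed rectangular tinplate box with a press-on lid (it stays on), one of four alike, 60 mm long (own x), 48 mm wide (own y), 56 mm high, upright on the bench, turned up to 0.7 rad about the vertical. Point: its centre, 28 mm above its underside; own z is up.
- tin_a: The same tin as point tin_a_mid; origin at the centre of its underside, same axes. Either full of steel cores (320 to 460 g in all; contents can shift 8 mm) or empty (80 to 130 g). Two of the four are full, a different pair every time, not to be told by name, place or look.
- tin_b_mid (a point): closed rectangular tinplate box with a press-on lid (it stays on), one of four alike, 60 mm long (own x), 48 mm wide (own y), 56 mm high, upright on the bench, turned up to 0.7 rad about the vertical. Point: its centre, 28 mm above its underside; own z is up.
- tin_b: The same tin as point tin_b_mid; origin at the centre of its underside, same axes. Either full of steel cores (320 to 460 g in all; contents can shift 8 mm) or empty (80 to 130 g). Two of the four are full, a different pair every time, not to be told by name, place or look.
- tin_c_mid (a point): closed rectangular tinplate box with a press-on lid (it stays on), one of four alike, 60 mm long (own x), 48 mm wide (own y), 56 mm high, upright on the bench, turned up to 0.7 rad about the vertical. Point: its centre, 28 mm above its underside; own z is up.
- tin_c: The same tin as point tin_c_mid; origin at the centre of its underside, same axes. Either full of steel cores (320 to 460 g in all; contents can shift 8 mm) or empty (80 to 130 g). Two of the four are full, a different pair every time, not to be told by name, place or look.
- tin_d_mid (a point): closed rectangular tinplate box with a press-on lid (it stays on), one of four alike, 60 mm long (own x), 48 mm wide (own y), 56 mm high, upright on the bench, turned up to 0.7 rad about the vertical. Point: its centre, 28 mm above its underside; own z is up.
- tin_d: The same tin as point tin_d_mid; origin at the centre of its underside, same axes. Either full of steel cores (320 to 460 g in all; contents can shift 8 mm) or empty (80 to 130 g). Two of the four are full, a different pair every time, not to be told by name, place or look.
- crate: low white crate, fixed; 240 mm (own x) by 320 mm (own y) outside, walls 6 mm thick, 32 mm high, floor 6 mm above the bench. Origin: centre of its underside, at bench height; turned up to 0.2 rad. The own +y end, from y = 75 mm on, holds fixed coils 28 mm high; the rest of the floor (own x -114 to 114 mm, y -154 to 75 mm) is free and flat.
- tape_mid (a point): loose roll of pale yellow tape, 68 mm in diameter and 48 mm high, lying flat among the tins; point at its centre, 24 mm above the bench. A bystander.
- bobbin_mid (a point): loose small copper-wound bobbin, 28 mm in diameter and 28 mm high, standing between the tins; point at its centre, 14 mm above the bench. A bystander.
There are look-alikes about, which are no part of the job. What is shaped like the tin_a but blue or red is not meant. Leave any blue look-alike of the tin_c alone.

How it is judged (in metres and radians):
At the end, for the whole second after the job is handed in: Both full tins stand upright (within 0.12 rad), still, on the free floor of the crate (centre x within 100 mm, y -140 to +60 mm, z 28 to 40 mm in its frame; the crate bears over 2 N of each); both empties stand upright, still, on the bench, centres over 20 mm outside the crate (((x of tin_a_mid in the frame of crate between -0.1 and 0.1 m and y of tin_a_mid in the frame of crate between -0.14 and 0.06 m and z of tin_a_mid in the frame of crate between 0.028 and 0.04 m and contact force between tin_a and crate above 2 N and angle between tin_a_mid's own z axis and vertical below 0.12 rad and linear speed of tin_a below 0.02 m/s) or ((x of tin_a_mid in the frame of crate below -0.14 m or x of tin_a_mid in the frame of crate above 0.14 m or y of tin_a_mid in the frame of crate below -0.18 m or y of tin_a_mid in the frame of crate above 0.18 m) and height (world z) of tin_a_mid between 0.022 and 0.034 m and angle between tin_a_mid's own z axis and vertical below 0.12 rad and linear speed of tin_a below 0.02 m/s)) and ((x of tin_b_mid in the frame of crate between -0.1 and 0.1 m and y of tin_b_mid in the frame of crate between -0.14 and 0.06 m and z of tin_b_mid in the frame of crate between 0.028 and 0.04 m and contact force between tin_b and crate above 2 N and angle between tin_b_mid's own z axis and vertical below 0.12 rad and linear speed of tin_b below 0.02 m/s) or ((x of tin_b_mid in the frame of crate below -0.14 m or x of tin_b_mid in the frame of crate above 0.14 m or y of tin_b_mid in the frame of crate below -0.18 m or y of tin_b_mid in the frame of crate above 0.18 m) and height (world z) of tin_b_mid between 0.022 and 0.034 m and angle between tin_b_mid's own z axis and vertical below 0.12 rad and linear speed of tin_b below 0.02 m/s)) and ((x of tin_c_mid in the frame of crate between -0.1 and 0.1 m and y of tin_c_mid in the frame of crate between -0.14 and 0.06 m and z of tin_c_mid in the frame of crate between 0.028 and 0.04 m and contact force between tin_c and crate above 2 N and angle between tin_c_mid's own z axis and vertical below 0.12 rad and linear speed of tin_c below 0.02 m/s) or ((x of tin_c_mid in the frame of crate below -0.14 m or x of tin_c_mid in the frame of crate above 0.14 m or y of tin_c_mid in the frame of crate below -0.18 m or y of tin_c_mid in the frame of crate above 0.18 m) and height (world z) of tin_c_mid between 0.022 and 0.034 m and angle between tin_c_mid's own z axis and vertical below 0.12 rad and linear speed of tin_c below 0.02 m/s)) and ((x of tin_d_mid in the frame of crate between -0.1 and 0.1 m and y of tin_d_mid in the frame of crate between -0.14 and 0.06 m and z of tin_d_mid in the frame of crate between 0.028 and 0.04 m and contact force between tin_d and crate above 2 N and angle between tin_d_mid's own z axis and vertical below 0.12 rad and linear speed of tin_d below 0.02 m/s) or ((x of tin_d_mid in the frame of crate below -0.14 m or x of tin_d_mid in the frame of crate above 0.14 m or y of tin_d_mid in the frame of crate below -0.18 m or y of tin_d_mid in the frame of crate above 0.18 m) and height (world z) of tin_d_mid between 0.022 and 0.034 m and angle between tin_d_mid's own z axis and vertical below 0.12 rad and linear speed of tin_d below 0.02 m/s)) and (contact force between each of tin_a, tin_b and crate above 2 N or contact force between each of tin_a, tin_c and crate above 2 N or contact force between each of tin_a, tin_d and crate above 2 N or contact force between each of tin_b, tin_c and crate above 2 N or contact force between each of tin_b, tin_d and crate above 2 N or contact force between each of tin_c, tin_d and crate above 2 N)); the robot touches nothing.
It fails at once if a tin is toppled (tilted over 0.8 rad) (angle between any of tin_a_mid, tin_b_mid, tin_c_mid, tin_d_mid's own z axis and vertical above 0.8 rad).
It fails at once if a tin is dropped from more than about 30 mm (over 0.8 m/s while nothing of the robot touches it) ((linear speed of tin_a above 0.8 m/s and contact force between tin_a and the fingers below 0.05 N and contact force between tin_a and the arm below 0.05 N) or (linear speed of tin_b above 0.8 m/s and contact force between tin_b and the fingers below 0.05 N and contact force between tin_b and the arm below 0.05 N) or (linear speed of tin_c above 0.8 m/s and contact force between tin_c and the fingers below 0.05 N and contact force between tin_c and the arm below 0.05 N) or (linear speed of tin_d above 0.8 m/s and contact force between tin_d and the fingers below 0.05 N and contact force between tin_d and the arm below 0.05 N)).
It fails at once if the tape roll or the bobbin is moved by more than 30 mm (distance of any of tape_mid, bobbin_mid from where it was at the start of the episode above 0.03 m).
It also fails if it takes over 72 s, if anything falls off the work surface, if the arm or the gripper's body presses on something with over 40 N, if the wrist force passes 120 N, or if a joint passes its speed limit or range.

## Working session

There is one attempt and no reset: what is moved stays moved. The work goes in short steps, Python scripts to look and compute and a tool call to move; the robot and the scene stay as the last step left them, time stands still between calls to the robot, and variables do not carry over. Pictures are saved under pics/ and viewed, and the job is handed in when it is done.

Besides the shell and the picture viewer there is one more tool, called by a JSON object that holds its "fn" and its "kwargs", one argument or row to a line. servo_tool: Moves the arm, as the interface text tells. Its arguments: {"type":"object","properties":{"plan":{"type":"array","items":{"type":"array","items":{"type":"number"}}},"newtons":{"type":"number"}},"required":["plan"]}

```bash
mkdir -p pics; ls
cat > h.py <<'E'
import numpy as np,cv2
from cell import env,camera,camera_params
def snap(name,fn):
    p=camera_params(name); im,d=camera(name)
    cv2.imwrite(fn,cv2.cvtColor(im,cv2.COLOR_RGB2BGR)); np.savez(fn[:-4]+'.npz',im=im,d=d,mtx=p['mtx'],rvec=p['rvec'],tvec=p['tvec'])
    return im,d,p
def toworld(uv,p,z=None,d=None):
    uv=np.atleast_2d(np.asarray(uv,float));K=np.array(p['mtx']);R=cv2.Rodrigues(np.array(p['rvec'],float))[0];t=np.array(p['tvec'],float).ravel()
    r=np.c_[(uv[:,0]-K[0,2])/K[0,0],(uv[:,1]-K[1,2])/K[1,1],np.ones(len(uv))]
    c=-R.T@t; w=r@R
    s=(z-c[2])/w[:,2] if d is None else np.asarray(d)
    return c+w*np.atleast_1d(s)[:,None]
E
python3 - <<'E'
from h import *
s=env.get_state();print({k:np.round(v,3) for k,v in s.items()})
for n in('scene','top'):
    im,d,p=snap(n,f'pics/{n}0.png');print(n,p['mtx'],p['rvec'],p['tvec'])
E
```

```text
pics
{'clock': np.float64(0.0), 'q': array([-1.387,  0.537, -0.004,  1.539,  0.003,  1.067, -0.071]), 'dq': array([ 0.   ,  0.   ,  0.001, -0.   , -0.   ,  0.   ,  0.   ]), 'joint_torque': array([ 0.0000e+00, -5.7098e+01,  9.9100e-01, -2.5160e+01, -5.6000e-02,
        1.8000e-02,  0.0000e+00]), 'tcp_pos': array([160.557, 629.231, 237.851]), 'tcp_rot': array([ 0.125,  0.992, -0.001, -0.   ]), 'ft_force': array([-0.376,  0.773, -0.37 ]), 'torque': array([ 0.001,  0.022, -0.035]), 'width': np.float64(1.001)}
scene [[474.57426818   0.         249.67892185]
 [  0.         474.57426818 188.48070489]
 [  0.           0.           1.        ]] [ 0.87924427  2.68063845 -0.843759  ] [ 420.10787728 -174.56604626 1295.93016962]
top [[367.42496843   0.         253.62201362]
 [  0.         367.42496843 196.85801241]
 [  0.           0.           1.        ]] [ 2.19367771 -2.18336768  0.06119035] [ -30.92508155  487.18787797 1125.67024236]
```

View pics/scene0.png

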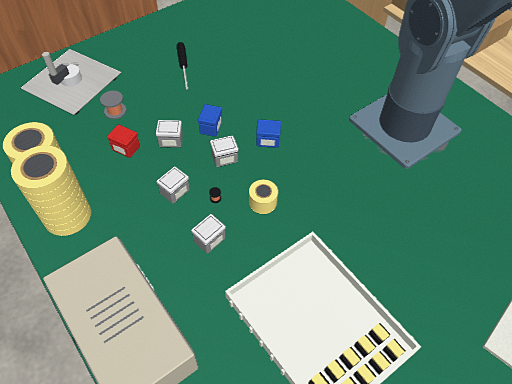

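View pics/top0.png

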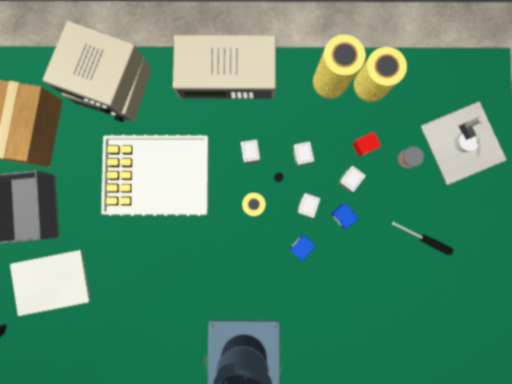

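Top view: the grey-white tins are at (250,151), (304,153), (309,205) and (352,179). The blue look-alikes are at (345,215) and (303,247), and the red one at (367,143). The tape is at (254,204), the bobbin at (278,177), and the crate spans (103–207, 137–214) with its coils on the left. Next I measure these.

```bash
cat >> h.py <<'E'
def load(fn):
    z=np.load(fn); return z['im'],z['d'],dict(mtx=z['mtx'],rvec=z['rvec'],tvec=z['tvec'])
def xyzmap(d,p):
    h,w=d.shape;u,v=np.meshgrid(np.arange(w),np.arange(h))
    P=toworld(np.c_[u.ravel(),v.ravel()],p,d=d.ravel()).reshape(h,w,3);P[d==0]=np.nan;return P
E
python3 - <<'E'
from h import *
for n in('top','scene'):
    im,d,p=load(f'pics/{n}0.npz')
    P=xyzmap(d,p); hsv=cv2.cvtColor(im,cv2.COLOR_RGB2HSV)
    print(n,'bench z',np.nanmedian(P[...,2]))
    up=((P[...,2]>15)&(P[...,2]<75)&(P[...,0]>300)&(P[...,0]<900)&(abs(P[...,1])<500)).astype(np.uint8)
    nl,lab,st,ce=cv2.connectedComponentsWithStats(up)
    for i in range(1,nl):
        if st[i,4]<25: continue
        m=lab==i; top=m&(P[...,2]>np.nanpercentile(P[m][:,2],90)-12)
        r=cv2.minAreaRect(P[top][:,:2].astype(np.float32))
        print(np.round(ce[i]),st[i,4],'col',np.median(im[top],0),'zt',np.round(np.nanpercentile(P[m][:,2],90)),'ctr',np.round(r[0],1),np.round(r[1],1),round(r[2],1))
im=cv2.imread('pics/top0.png')[120:270,90:430];cv2.imwrite('pics/topcrop.png',cv2.resize(im,None,fx=2.35,fy=2.35,interpolation=cv2.INTER_CUBIC))
im=cv2.imread('pics/scene0.png')[80:260,90:310];cv2.imwrite('pics/scenecrop.png',cv2.resize(im,None,fx=3.2,fy=3.2,interpolation=cv2.INTER_CUBIC))
E
```

```text
top bench z 1.3744512087907879
[135.  96.] 558 col [97. 91. 77.] zt 70.0 ctr [802.3 331.5] [ 51.4 190. ] 55.9
[326.  88.] 260 col [181.5 164.5  77.5] zt 68.0 ctr [ 828.6 -250.7] [102.6  36.6] 59.0
[366.  89.] 294 col [192. 175.  83.] zt 70.0 ctr [ 824.2 -375.5] [104.2  39.5] 47.8
[226.  95.] 593 col [55. 55. 56.] zt 71.0 ctr [798.3  59.8] [296.7   8.5] 89.9
[ 90. 106.] 51 col [55.5 63.5 51.5] zt 72.0 ctr [759.7 468.6] [64.   2.7] 72.7
[366. 143.] 389 col [232.  33.  29.] zt 60.0 ctr [ 651.3 -372.1] [49.3 61.6] 24.9
[140. 171.] 1383 col [228. 230. 209.] zt 34.0 ctr [555.1 278. ] [246.1 322.8] 0.1
[250. 151.] 346 col [232. 231. 229.] zt 60.0 ctr [626.2 -16.9] [61.  48.8] 9.7
[303. 153.] 371 col [232.5 230.5 229. ] zt 60.0 ctr [ 620.6 -178.8] [61. 50.] 12.8
[126. 149.] 98 col [236.5 225.5 134.5] zt 31.0 ctr [634.2 369. ] [26.3 30.5] 1.0
[407. 156.] 107 col [128. 127. 128.] zt 53.0 ctr [ 612.5 -489.6] [52.5 20.4] 0.2
[113. 162.] 109 col [227. 214. 130.] zt 31.0 ctr [595.1 408.3] [30.7 29.1] 89.5
[126. 162.] 109 col [232.5 219.  134. ] zt 31.0 ctr [595.3 370.1] [34.  28.6] 89.9
[351. 178.
[... 1985 characters left out ...]
col [243. 233. 140.] zt 27.0 ctr [514.7 369.5] [31.3 30.5] 1.4
[394. 349.] 257 col [243. 233. 138.] zt 27.0 ctr [473.7 409.5] [31.8 30.1] 2.4
[350. 357.] 264 col [243. 233. 141.] zt 28.0 ctr [554.4 369.6] [30.6 30.5] 89.3
[379. 362.] 268 col [243. 233. 138.] zt 28.0 ctr [514.3 409.4] [30.9 29.9] 2.8
[182. 373.] 317 col [165. 159. 142.] zt 71.0 ctr [836.  210.4] [70.7  3.4] 2.4
[335. 370.] 272 col [243.  233.  141.5] zt 28.0 ctr [594.3 370.1] [30.3 31.2] 88.9
[365. 374.] 263 col [243. 233. 141.] zt 28.0 ctr [554.1 409.6] [30.5 29.4] 3.6
[318. 379.] 151 col [243. 234. 142.] zt 28.0 ctr [633.8 367.8] [26.2 30.1] 89.9
[349. 381.] 63 col [243. 233. 143.] zt 28.0 ctr [589.4 399.1] [11.  26.6] 61.1
```

View pics/topcrop.png

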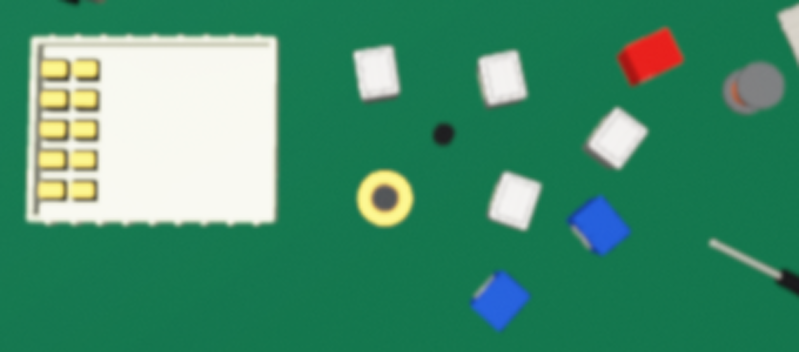

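View pics/scenecrop.png

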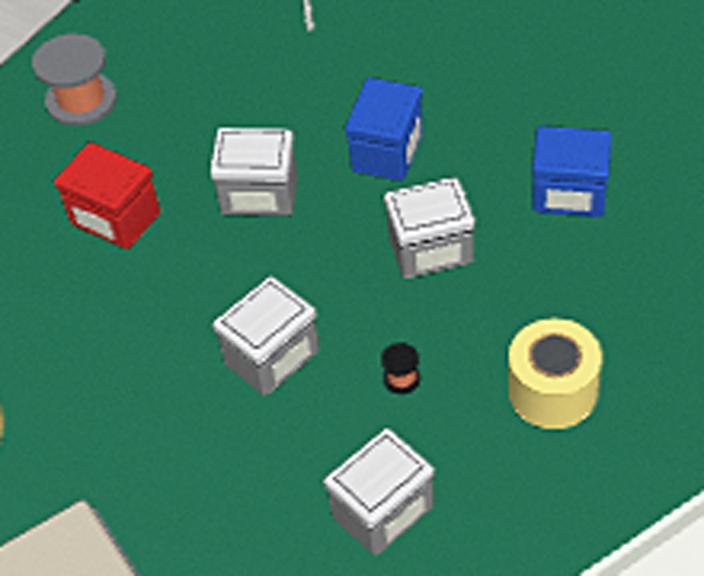

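Both views agree on the four plain white tins; the lid tops measure about 61×49 mm at z≈56–60. The enlarged crops show no colour on these four, while the look-alikes are clearly blue or red. I'll start with T1 at (250,151).

```bash
cat >> h.py <<'E'
from scipy.spatial.transform import Rotation as Ro
def go(x,y,z,yaw):
    s=env.get_state();p=s['tcp_pos'];R=Ro.from_quat(s['tcp_rot'])
    a=np.radians(yaw);ty=np.array([np.cos(a),np.sin(a),0]);tz=np.array([0,0,-1.]);tx=np.cross(ty,tz)
    T=Ro.from_matrix(np.c_[tx,ty,tz])
    print('t',round(float(s['clock']),2),'at',np.round(p,1),'yaw',np.round(np.degrees(np.arctan2(*R.as_matrix()[[1,0],1])),1),'w',round(float(s['width']),3),'q',np.round(s['q'],2))
    print('shift',np.round(R.inv().apply(np.array([x,y,z])-p),1),'turn',np.round((R.inv()*T).as_rotvec(),3))
E
python3 -c "
from h import *
go(626,-16.3,150,99.6)"
```

```text
t 0.1 at [160.6 629.3 237.9] yaw 75.7 w 1.0 q [-1.39  0.54 -0.    1.54  0.    1.07 -0.07]
shift [-610.6 -510.4   88.8] turn [-0.002 -0.    -0.417]
```

{"fn": "servo_tool", "kwargs": {
  "plan": [
    [100,-610.6,-510.4,88,0,0,-0.417],
    [100,-610.6,-510.4,88,0,0,-0.417],
    [100,-610.6,-510.4,88,0,0,-0.417],
    [100,-610.6,-510.4,88,0,0,-0.417],
    [100,-610.6,-510.4,88,0,0,-0.417],
    [100,-610.6,-510.4,88,0,0,-0.417],
    [100,-610.6,-510.4,88,0,0,-0.417],
    [100,-610.6,-510.4,88,0,0,-0.417]
  ]
}}

```text
clock: 1.1
tcp_pos: [452.2, 225.0, 183.5]
tcp_rot: [-0.084, 0.996, 0.0, 0.0]
ft_force: [1.4, -0.0, 0.2]
width: 1.002
```

```bash
python3 -c "
from h import *
go(626,-16.3,150,99.6)"
```

```text
t 1.1 at [452.2 225.  183.5] yaw 99.6 w 1.002 q [-0.58  0.37  0.03  1.97 -0.02  0.81  1.2 ]
shift [-131.1 -266.9   33.5] turn [ 0.  0. -0.]
```

{"fn": "servo_tool", "kwargs": {
  "plan": [
    [90,-131,-267,33,0,0,0],
    [90,-131,-267,33,0,0,0],
    [90,-131,-267,33,0,0,0],
    [90,-131,-267,33,0,0,0],
    [90,-131,-267,33,0,0,0],
    [90,-131,-267,33,0,0,0]
  ]
}}

```text
clock: 1.85
tcp_pos: [625.9, -20.1, 149.9]
tcp_rot: [-0.08, 0.997, -0.001, -0.0]
ft_force: [-0.2, 0.5, -0.0]
width: 0.902
```

```bash
python3 -c "
from h import *
snap('wrist','pics/w1.png')
go(626,-16.3,11,99.6)"
```

```text
t 1.9 at [624.9 -16.7 150. ] yaw 99.4 w 0.899 q [-0.12  0.6   0.1   1.68 -0.07  0.87  1.75]
shift [ -1.3   0.3 139. ] turn [-0.001 -0.001 -0.004]
```

View pics/w1.png

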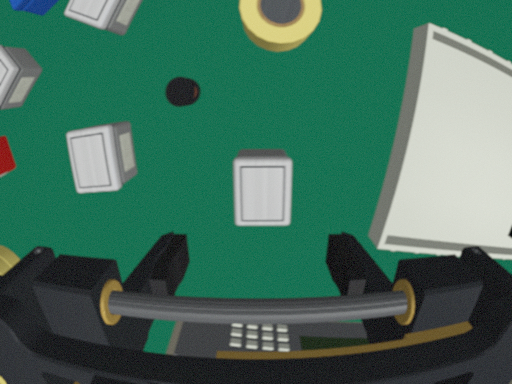

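The wrist view shows the tin at (263,188), aligned and centred between the fingers at 186 and 328. I descend and grip.

{"fn": "servo_tool", "kwargs": {
  "plan": [
    [90,-1,0,50,0,0,-0.003],
    [90,-1,0,95,0,0,-0.003],
    [90,-1,0,125,0,0,-0.003],
    [90,-1,0,138,0,0,-0.003],
    [90,-1,0,138,0,0,-0.003],
    [90,-1,0,138,0,0,-0.003]
  ]
}}

```text
clock: 2.65
tcp_pos: [627.0, -14.2, 14.2]
tcp_rot: [-0.085, 0.996, 0.0, 0.001]
ft_force: [-0.9, -0.5, 0.6]
width: 0.901
```

{"fn": "servo_tool", "kwargs": {
  "plan": [
    [40,0,0,0,0,0,0],
    [40,0,0,0,0,0,0],
    [40,0,0,0,0,0,0],
    [40,0,0,0,0,0,0]
  ],
  "newtons": 35
}}

```text
clock: 3.15
tcp_pos: [626.3, -15.1, 13.1]
tcp_rot: [-0.085, 0.996, -0.0, 0.0]
ft_force: [-0.6, -1.5, 1.9]
width: 0.544
```

{"fn": "servo_tool", "kwargs": {
  "plan": [
    [40,0,0,-10,0,0,0],
    [40,0,0,-30,0,0,0],
    [40,0,0,-60,0,0,0],
    [40,0,0,-80,0,0,0],
    [40,0,0,-90,0,0,0],
    [40,0,0,-90,0,0,0],
    [40,0,0,-90,0,0,0],
    [40,0,0,-90,0,0,0]
  ]
}}

```text
clock: 4.15
tcp_pos: [625.3, -14.6, 101.8]
tcp_rot: [-0.085, 0.996, 0.0, -0.001]
ft_force: [-0.2, -0.0, -4.3]
width: 0.54
```

{"fn": "servo_tool", "kwargs": {
  "plan": [
    [40,0,0,0,0,0,0]
  ]
}}

```text
clock: 4.28
tcp_pos: [625.6, -14.6, 102.1]
tcp_rot: [-0.085, 0.996, 0.0, -0.001]
ft_force: [0.7, 0.2, -3.5]
width: 0.543
```

{"fn": "servo_tool", "kwargs": {
  "plan": [
    [40,0,0,0,0,0,0]
  ]
}}

```text
clock: 4.4
tcp_pos: [625.9, -14.6, 102.5]
tcp_rot: [-0.085, 0.996, -0.0, -0.0]
ft_force: [0.4, -0.7, -3.6]
width: 0.539
```

```bash
python3 -c "
from h import *
print(env.get_state()['ft_force'])
go(605,230,130,90)"
```

```text
[ 0.41934495 -0.67139669 -3.57031731]
t 4.4 at [625.9 -14.6 102.5] yaw 99.8 w 0.539 q [-0.11  0.66  0.09  1.7  -0.08  0.78  1.75]
shift [-20.9 244.6 -27.5] turn [-0.   -0.    0.17]
```

T1 reads about −3.7 N, so it is full. I carry it into the crate.

{"fn": "servo_tool", "kwargs": {
  "plan": [
    [40,-2,15,-25,0,0,0.02],
    [40,-5,55,-27,0,0,0.05],
    [40,-9,105,-27,0,0,0.08],
    [40,-13,155,-27,0,0,0.11],
    [40,-17,200,-27,0,0,0.14],
    [40,-20,232,-27,0,0,0.17],
    [40,-21,245,-27,0,0,0.17],
    [40,-21,245,-27,0,0,0.17]
  ]
}}

```text
clock: 5.4
tcp_pos: [605.1, 230.4, 129.6]
tcp_rot: [-0.001, 1.0, -0.0, -0.0]
ft_force: [0.4, -0.4, -4.9]
width: 0.541
```

```bash
python3 -c "
from h import *
print(env.get_state()['ft_force'])
go(605,230,19,90)"
```

```text
[ 0.38431649 -0.35301976 -4.90021109]
t 5.4 at [605.1 230.4 129.6] yaw 90.1 w 0.541 q [-0.52  0.66  0.13  1.63 -0.1   0.86  1.22]
shift [  0.   -0.4 110.6] turn [-0.    -0.     0.002]
```

{"fn": "servo_tool", "kwargs": {
  "plan": [
    [40,0,0,35,0,0,0],
    [40,0,0,75,0,0,0],
    [40,0,0,95,0,0,0],
    [40,0,0,103,0,0,0],
    [40,0,0,106,0,0,0],
    [40,0,0,108,0,0,0],
    [40,0,0,108,0,0,0]
  ]
}}

```text
clock: 6.28
tcp_pos: [605.7, 230.7, 22.6]
tcp_rot: [-0.0, 1.0, 0.0, 0.001]
ft_force: [-0.1, -0.6, -3.4]
width: 0.541
```

{"fn": "servo_tool", "kwargs": {
  "plan": [
    [40,0,0,1,0,0,0],
    [40,0,0,2,0,0,0],
    [40,0,0,2,0,0,0]
  ]
}}

```text
clock: 6.65
tcp_pos: [605.1, 230.4, 19.7]
tcp_rot: [-0.0, 1.0, -0.0, -0.0]
ft_force: [0.5, -0.6, -3.4]
width: 0.539
```

{"fn": "servo_tool", "kwargs": {
  "plan": [
    [40,0,0,1,0,0,0],
    [40,0,0,1.5,0,0,0],
    [40,0,0,1.5,0,0,0]
  ]
}}

```text
clock: 7.02
tcp_pos: [605.3, 230.5, 19.1]
tcp_rot: [-0.0, 1.0, 0.0, 0.0]
ft_force: [-3.4, -1.2, 5.6]
width: 0.539
```

Contact (force turned to +5.6 N). Release and rise.

{"fn": "servo_tool", "kwargs": {
  "plan": [
    [85,0,0,0,0,0,0],
    [85,0,0,0,0,0,0],
    [85,0,0,0,0,0,0],
    [85,0,0,-40,0,0,0],
    [85,0,0,-95,0,0,0],
    [85,0,0,-130,0,0,0],
    [85,0,0,-130,0,0,0]
  ]
}}

```text
clock: 7.9
tcp_pos: [607.3, 231.2, 151.5]
tcp_rot: [-0.0, 1.0, 0.001, 0.003]
ft_force: [0.7, 0.2, 0.1]
width: 0.849
```

```bash
python3 -c "
from h import *
go(620.3,-177.8,150,103.3)"
```

```text
t 7.9 at [607.3 231.2 151.5] yaw 90.0 w 0.849 q [-0.53  0.63  0.13  1.62 -0.1   0.89  1.22]
shift [ -13.  -409.     0.6] turn [ 0.002  0.006 -0.232]
```

{"fn": "servo_tool", "kwargs": {
  "plan": [
    [85,-13,-409,0,0,0,-0.232],
    [85,-13,-409,0,0,0,-0.232],
    [85,-13,-409,0,0,0,-0.232],
    [85,-13,-409,0,0,0,-0.232],
    [85,-13,-409,0,0,0,-0.232],
    [85,-13,-409,0,0,0,-0.232],
    [85,-13,-409,0,0,0,-0.232],
    [85,-13,-409,0,0,0,-0.232]
  ]
}}

```text
clock: 8.9
tcp_pos: [616.7, -182.8, 146.8]
tcp_rot: [-0.113, 0.994, -0.001, -0.001]
ft_force: [-0.4, 0.6, -0.3]
width: 0.847
```

```bash
python3 -c "
from h import *
snap('wrist','pics/w2.png')
snap('top','pics/top2.png')
go(620.3,-177.8,12.5,103.3)"
```

```text
t 9.0 at [ 617.7 -177.4  147. ] yaw 103.3 w 0.849 q [ 0.14  0.63  0.1   1.63 -0.08  0.89  2.08]
shift [ -2.6  -1.2 134.5] turn [ 0.002 -0.001  0.   ]
```

View pics/w2.png

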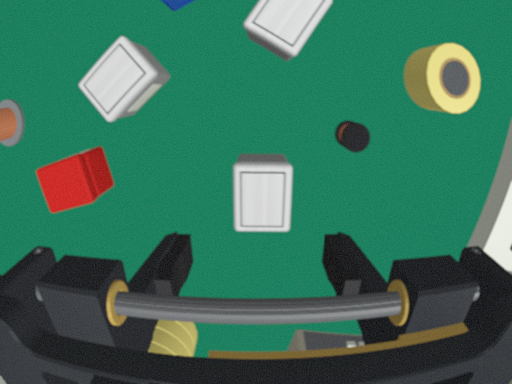

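View pics/top2.png

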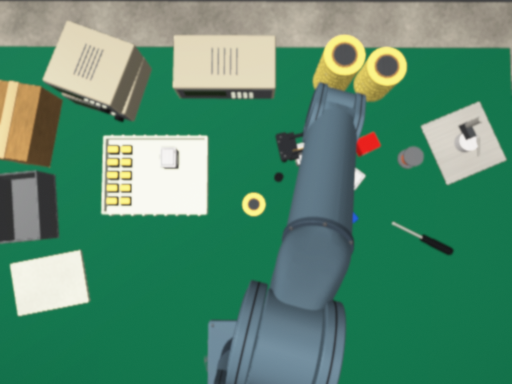

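The top view shows T1 upright in the crate at (169,157), with the tape and bobbin undisturbed. The wrist view shows T2 at (263,193), aligned between the fingers. I descend and grip.

{"fn": "servo_tool", "kwargs": {
  "plan": [
    [85,-2.5,-1,50,0,0,0],
    [85,-2.5,-1,95,0,0,0],
    [85,-2.5,-1,122,0,0,0],
    [85,-2.5,-1,134,0,0,0],
    [85,-2.5,-1,134,0,0,0],
    [85,-2.5,-1,134,0,0,0]
  ]
}}

```text
clock: 9.75
tcp_pos: [622.0, -178.7, 15.6]
tcp_rot: [-0.116, 0.993, -0.0, 0.001]
ft_force: [-0.3, -0.8, 0.4]
width: 0.852
```

{"fn": "servo_tool", "kwargs": {
  "plan": [
    [40,0,0,0,0,0,0],
    [40,0,0,0,0,0,0],
    [40,0,0,0,0,0,0],
    [40,0,0,0,0,0,0]
  ],
  "newtons": 35
}}

```text
clock: 10.25
tcp_pos: [621.1, -179.0, 14.7]
tcp_rot: [-0.116, 0.993, -0.0, 0.0]
ft_force: [-0.4, -0.2, 3.3]
width: 0.542
```

{"fn": "servo_tool", "kwargs": {
  "plan": [
    [40,0,0,-10,0,0,0],
    [40,0,0,-30,0,0,0],
    [40,0,0,-60,0,0,0],
    [40,0,0,-80,0,0,0],
    [40,0,0,-90,0,0,0],
    [40,0,0,-90,0,0,0],
    [40,0,0,-90,0,0,0],
    [40,0,0,-90,0,0,0]
  ]
}}

```text
clock: 11.25
tcp_pos: [620.3, -178.8, 103.3]
tcp_rot: [-0.116, 0.993, 0.0, -0.001]
ft_force: [-0.4, 0.0, -1.0]
width: 0.543
```

{"fn": "servo_tool", "kwargs": {
  "plan": [
    [40,0,0,0,0,0,0]
  ]
}}

```text
clock: 11.38
tcp_pos: [620.6, -178.9, 103.6]
tcp_rot: [-0.116, 0.993, 0.0, -0.001]
ft_force: [0.7, 0.6, -0.6]
width: 0.538
```

{"fn": "servo_tool", "kwargs": {
  "plan": [
    [40,0,0,0,0,0,0]
  ]
}}

```text
clock: 11.5
tcp_pos: [620.8, -178.9, 104.0]
tcp_rot: [-0.116, 0.993, 0.0, -0.0]
ft_force: [-0.5, -0.3, -1.0]
width: 0.539
```

```bash
python3 -c "
from h import *
go(505,230,130,90)"
```

```text
t 11.5 at [ 620.8 -178.9  104. ] yaw 103.3 w 0.539 q [ 0.14  0.69  0.1   1.64 -0.09  0.81  2.08]
shift [ 18.6 424.6 -25.9] turn [ 0.    -0.     0.232]
```

T2 reads about −0.9 N, so it is empty. I set it back where it stood.

{"fn": "servo_tool", "kwargs": {
  "plan": [
    [40,0,0,30,0,0,0],
    [40,0,0,65,0,0,0],
    [40,0,0,80,0,0,0],
    [40,0,0,86,0,0,0],
    [40,0,0,87.5,0,0,0],
    [40,0,0,88.5,0,0,0],
    [40,0,0,88.5,0,0,0]
  ]
}}

```text
clock: 12.38
tcp_pos: [621.4, -179.1, 16.5]
tcp_rot: [-0.116, 0.993, -0.0, 0.001]
ft_force: [0.1, 0.6, -1.1]
width: 0.542
```

{"fn": "servo_tool", "kwargs": {
  "plan": [
    [40,0,0,0.5,0,0,0],
    [40,0,0,1,0,0,0],
    [40,0,0,1,0,0,0]
  ]
}}

```text
clock: 12.75
tcp_pos: [620.9, -179.0, 14.8]
tcp_rot: [-0.116, 0.993, -0.0, 0.0]
ft_force: [0.3, -0.9, -1.2]
width: 0.542
```

{"fn": "servo_tool", "kwargs": {
  "plan": [
    [40,0,0,0.7,0,0,0],
    [40,0,0,0.7,0,0,0]
  ]
}}

```text
clock: 13.0
tcp_pos: [620.9, -179.0, 14.7]
tcp_rot: [-0.116, 0.993, 0.0, -0.0]
ft_force: [-1.8, 1.2, 4.7]
width: 0.544
```

Contact. I release it and move on to T3 at (462.5,−193), keeping high.

{"fn": "servo_tool", "kwargs": {
  "plan": [
    [85,0,0,0,0,0,0],
    [85,0,0,0,0,0,0],
    [85,0,0,0,0,0,0],
    [85,0,0,-40,0,0,0],
    [85,0,0,-95,0,0,0],
    [85,0,0,-130,0,0,0],
    [85,0,0,-130,0,0,0]
  ]
}}

```text
clock: 13.88
tcp_pos: [623.1, -179.6, 147.3]
tcp_rot: [-0.116, 0.993, -0.001, 0.003]
ft_force: [0.3, -0.3, -0.6]
width: 0.851
```

```bash
python3 -c "
from h import *
go(462.5,-193,150,71.6)"
```

```text
t 13.88 at [ 623.1 -179.6  147.3] yaw 103.3 w 0.851 q [ 0.14  0.63  0.11  1.62 -0.08  0.88  2.08]
shift [159.3  23.9  -3.6] turn [-0.001  0.006  0.553]
```

{"fn": "servo_tool", "kwargs": {
  "plan": [
    [85,159,24,-3,0,0,0.553],
    [85,159,24,-3,0,0,0.553],
    [85,159,24,-3,0,0,0.553],
    [85,159,24,-3,0,0,0.553],
    [85,159,24,-3,0,0,0.553],
    [85,159,24,-3,0,0,0.553]
  ]
}}

```text
clock: 14.62
tcp_pos: [461.9, -191.9, 146.8]
tcp_rot: [0.159, 0.987, 0.0, 0.0]
ft_force: [-0.1, 0.4, -0.3]
width: 0.85
```

```bash
python3 -c "
from h import *
snap('wrist','pics/w3.png')
go(462.5,-193,12.5,71.6)"
```

```text
t 14.68 at [ 461.7 -191.9  146.8] yaw 71.7 w 0.848 q [ 0.1   0.42  0.25  2.02 -0.15  0.72  1.7 ]
shift [ -1.   -0.8 134.3] turn [0.    0.    0.002]
```

View pics/w3.png

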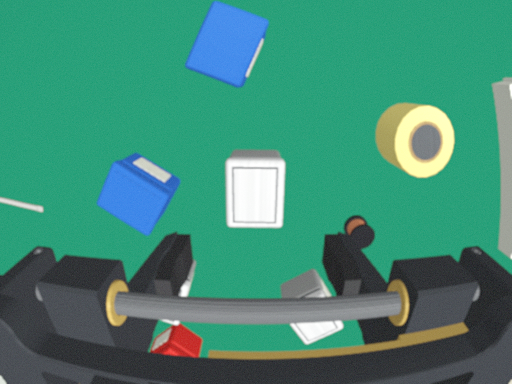

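The wrist view shows T3 at (255,190), aligned, with the blue box at (140,195) just clear of the left finger. I close the fingers a little to 75% and descend.

{"fn": "servo_tool", "kwargs": {
  "plan": [
    [75,-1,-1,50,0,0,0],
    [75,-1,-1,95,0,0,0],
    [75,-1,-1,122,0,0,0],
    [75,-1,-1,134,0,0,0],
    [75,-1,-1,134,0,0,0],
    [75,-1,-1,134,0,0,0]
  ]
}}

```text
clock: 15.42
tcp_pos: [462.3, -193.8, 14.0]
tcp_rot: [0.16, 0.987, -0.0, 0.001]
ft_force: [-0.6, 1.1, 0.8]
width: 0.745
```

{"fn": "servo_tool", "kwargs": {
  "plan": [
    [40,0,0,0,0,0,0],
    [40,0,0,0,0,0,0],
    [40,0,0,0,0,0,0],
    [40,0,0,0,0,0,0]
  ],
  "newtons": 35
}}

```text
clock: 15.92
tcp_pos: [461.8, -193.6, 13.7]
tcp_rot: [0.16, 0.987, -0.0, 0.001]
ft_force: [0.1, -0.0, 6.2]
width: 0.541
```

{"fn": "servo_tool", "kwargs": {
  "plan": [
    [40,0,0,-10,0,0,0],
    [40,0,0,-30,0,0,0],
    [40,0,0,-60,0,0,0],
    [40,0,0,-80,0,0,0],
    [40,0,0,-90,0,0,0],
    [40,0,0,-90,0,0,0],
    [40,0,0,-90,0,0,0],
    [40,0,0,-90,0,0,0]
  ]
}}

```text
clock: 16.92
tcp_pos: [460.7, -193.3, 102.3]
tcp_rot: [0.16, 0.987, 0.0, -0.001]
ft_force: [0.0, 0.4, -1.7]
width: 0.54
```

{"fn": "servo_tool", "kwargs": {
  "plan": [
    [40,0,0,0,0,0,0]
  ]
}}

```text
clock: 17.05
tcp_pos: [461.0, -193.4, 102.6]
tcp_rot: [0.16, 0.987, 0.0, -0.0]
ft_force: [-0.0, -0.2, -1.0]
width: 0.542
```

{"fn": "servo_tool", "kwargs": {
  "plan": [
    [40,0,0,0,0,0,0]
  ]
}}

```text
clock: 17.18
tcp_pos: [461.2, -193.4, 102.8]
tcp_rot: [0.16, 0.987, 0.0, -0.0]
ft_force: [-0.3, 0.4, -0.8]
width: 0.543
```

```bash
python3 -c "
from h import *
go(505,230,140,90)"
```

```text
t 17.18 at [ 461.2 -193.4  102.8] yaw 71.6 w 0.543 q [ 0.12  0.5   0.23  2.04 -0.19  0.62  1.73]
shift [ 91.9 415.6 -37.1] turn [ 0.    -0.    -0.321]
```

T3 reads about −1.1 N, so it is empty. I set it back.

{"fn": "servo_tool", "kwargs": {
  "plan": [
    [40,0,0,30,0,0,0],
    [40,0,0,65,0,0,0],
    [40,0,0,80,0,0,0],
    [40,0,0,86,0,0,0],
    [40,0,0,87.5,0,0,0],
    [40,0,0,88.5,0,0,0],
    [40,0,0,88.5,0,0,0]
  ]
}}

```text
clock: 18.05
tcp_pos: [461.8, -193.6, 15.1]
tcp_rot: [0.16, 0.987, -0.0, 0.001]
ft_force: [-0.4, -0.6, -0.8]
width: 0.542
```

{"fn": "servo_tool", "kwargs": {
  "plan": [
    [40,0,0,0.7,0,0,0],
    [40,0,0,1,0,0,0],
    [40,0,0,1,0,0,0]
  ]
}}

```text
clock: 18.42
tcp_pos: [461.4, -193.4, 13.7]
tcp_rot: [0.16, 0.987, 0.0, 0.0]
ft_force: [-0.4, 0.1, 2.2]
width: 0.542
```

{"fn": "servo_tool", "kwargs": {
  "plan": [
    [75,0,0,0,0,0,0],
    [75,0,0,0,0,0,0],
    [75,0,0,0,0,0,0],
    [75,0,0,-40,0,0,0],
    [75,0,0,-95,0,0,0],
    [75,0,0,-130,0,0,0],
    [75,0,0,-130,0,0,0]
  ]
}}

```text
clock: 19.3
tcp_pos: [463.1, -194.1, 146.0]
tcp_rot: [0.16, 0.987, -0.0, 0.003]
ft_force: [0.1, -0.0, -0.7]
width: 0.752
```

```bash
python3 -c "
from h import *
go(543.3,-324.5,150,53.2)"
```

```text
t 19.3 at [ 463.1 -194.1  146. ] yaw 71.6 w 0.752 q [ 0.09  0.43  0.27  2.02 -0.17  0.71  1.71]
shift [-117.3  -98.5   -3.4] turn [0.001 0.005 0.322]
```

{"fn": "servo_tool", "kwargs": {
  "plan": [
    [80,-117,-98,-3,0,0,0.322],
    [80,-117,-98,-3,0,0,0.322],
    [80,-117,-98,-3,0,0,0.322],
    [80,-117,-98,-3,0,0,0.322],
    [80,-117,-98,-3,0,0,0.322],
    [80,-117,-98,-3,0,0,0.322]
  ]
}}

```text
clock: 20.05
tcp_pos: [540.9, -321.7, 146.1]
tcp_rot: [0.315, 0.949, 0.001, -0.001]
ft_force: [-0.3, -0.6, -0.1]
width: 0.804
```

```bash
python3 -c "
from h import *
snap('wrist','pics/w4.png')
go(543.3,-324.5,12.5,53.2)"
```

```text
t 20.1 at [ 541.1 -322.   146.4] yaw 53.2 w 0.8 q [ 0.22  0.63  0.35  1.68 -0.26  0.88  1.61]
shift [ -3.4  -0.8 133.9] turn [ 0.001 -0.001  0.001]
```

View pics/w4.png

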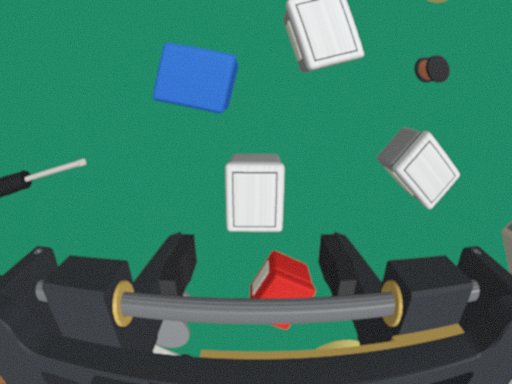

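T4 is at (255,193), aligned between the fingers, and the red box lies beyond with clear space. I descend and grip.

{"fn": "servo_tool", "kwargs": {
  "plan": [
    [80,-3,-1,50,0,0,0],
    [80,-3,-1,95,0,0,0],
    [80,-3,-1,122,0,0,0],
    [80,-3,-1,133.5,0,0,0],
    [80,-3,-1,133.5,0,0,0],
    [80,-3,-1,133.5,0,0,0]
  ]
}}

```text
clock: 20.85
tcp_pos: [544.2, -326.4, 14.5]
tcp_rot: [0.316, 0.949, -0.0, 0.001]
ft_force: [-0.8, 0.7, 0.4]
width: 0.799
```

{"fn": "servo_tool", "kwargs": {
  "plan": [
    [40,0,0,0,0,0,0],
    [40,0,0,0,0,0,0],
    [40,0,0,0,0,0,0],
    [40,0,0,0,0,0,0]
  ],
  "newtons": 35
}}

```text
clock: 21.35
tcp_pos: [543.5, -326.2, 13.6]
tcp_rot: [0.316, 0.949, -0.0, 0.0]
ft_force: [-0.2, 0.4, 5.5]
width: 0.54
```

{"fn": "servo_tool", "kwargs": {
  "plan": [
    [40,0,0,-10,0,0,0],
    [40,0,0,-30,0,0,0],
    [40,0,0,-60,0,0,0],
    [40,0,0,-90,0,0,0],
    [40,0,0,-120,0,0,0],
    [40,0,0,-130,0,0,0],
    [40,0,0,-130,0,0,0],
    [40,0,0,-130,0,0,0]
  ]
}}

```text
clock: 22.35
tcp_pos: [542.5, -325.3, 141.9]
tcp_rot: [0.316, 0.949, 0.0, -0.001]
ft_force: [0.1, 0.4, -3.4]
width: 0.542
```

{"fn": "servo_tool", "kwargs": {
  "plan": [
    [40,0,0,0,0,0,0],
    [40,0,0,0,0,0,0]
  ]
}}

```text
clock: 22.6
tcp_pos: [542.9, -325.8, 142.3]
tcp_rot: [0.316, 0.949, 0.0, -0.001]
ft_force: [0.3, -0.5, -5.3]
width: 0.544
```

```bash
python3 -c "
from h import *
go(505,230,145,90)"
```

```text
t 22.6 at [ 542.9 -325.8  142.3] yaw 53.2 w 0.544 q [ 0.23  0.64  0.35  1.67 -0.27  0.87  1.61]
shift [363.5 422.2  -2.4] turn [ 0.    -0.001 -0.643]
```

T4 reads about −4.4 N, so it is full. I carry it to the second crate slot.

{"fn": "servo_tool", "kwargs": {
  "plan": [
    [40,9,11,-5,0,0,-0.02],
    [40,28,33,-5,0,0,-0.06],
    [40,54,63,-5,0,0,-0.12],
    [40,82,95,-5,0,0,-0.18],
    [40,112,130,-5,0,0,-0.24],
    [40,142,165,-5,0,0,-0.3],
    [40,172,200,-5,0,0,-0.35],
    [40,202,235,-5,0,0,-0.4]
  ]
}}

```text
clock: 23.6
tcp_pos: [522.0, -14.3, 148.6]
tcp_rot: [0.12, 0.993, 0.0, 0.0]
ft_force: [-0.1, 0.7, -3.7]
width: 0.54
```

{"fn": "servo_tool", "kwargs": {
  "plan": [
    [40,38,15,0,0,0,-0.05],
    [40,70,28,0,0,0,-0.1],
    [40,100,40,0,0,0,-0.15],
    [40,130,52,0,0,0,-0.2],
    [40,160,64,0,0,0,-0.24],
    [40,185,74,0,0,0,-0.24],
    [40,200,80,0,0,0,-0.24],
    [40,200,80,0,0,0,-0.24]
  ]
}}

```text
clock: 24.6
tcp_pos: [346.6, 109.9, 148.4]
tcp_rot: [-0.0, 1.0, 0.0, 0.0]
ft_force: [-0.2, -0.3, -4.7]
width: 0.544
```

```bash
python3 -c "
from h import *
go(505,230,145,90)"
```

```text
t 24.6 at [346.6 109.9 148.4] yaw 90.0 w 0.544 q [-0.55  0.21  0.13  2.33 -0.05  0.61  1.19]
shift [-158.4  120.1    3.6] turn [0.001 0.    0.001]
```

My second call ignored that the tool axes had turned, so the arm swung to (347,110). It stayed clear, high up and within range. I correct it to the slot now.

{"fn": "servo_tool", "kwargs": {
  "plan": [
    [40,-10,8,0,0,0,0],
    [40,-35,27,0,0,0,0],
    [40,-70,53,0,0,0,0],
    [40,-105,80,0,0,0,0],
    [40,-135,102,0,0,0,0],
    [40,-152,115,0,0,0,0],
    [40,-158,120,0,0,0,0],
    [40,-158,120,0,0,0,0]
  ]
}}

```text
clock: 25.6
tcp_pos: [506.1, 228.3, 147.7]
tcp_rot: [0.002, 1.0, -0.0, -0.0]
ft_force: [-0.0, -1.6, -4.2]
width: 0.541
```

```bash
python3 -c "
from h import *
go(505,230,19.6,90)"
```

```text
t 25.6 at [506.1 228.3 147.7] yaw 89.8 w 0.541 q [-0.59  0.5   0.12  1.87 -0.08  0.78  1.13]
shift [  1.    1.8 128.1] turn [-0.    -0.    -0.003]
```

{"fn": "servo_tool", "kwargs": {
  "plan": [
    [40,0,1,40,0,0,0],
    [40,0,1,85,0,0,0],
    [40,0,1,110,0,0,0],
    [40,0,1,120,0,0,0],
    [40,0,1,123,0,0,0],
    [40,0,1,125,0,0,0],
    [40,0,1,125,0,0,0]
  ]
}}

```text
clock: 26.48
tcp_pos: [506.4, 229.8, 23.9]
tcp_rot: [0.001, 1.0, 0.0, 0.001]
ft_force: [-0.1, -0.1, -4.6]
width: 0.54
```

{"fn": "servo_tool", "kwargs": {
  "plan": [
    [40,0,0,1,0,0,0],
    [40,0,0,2,0,0,0],
    [40,0,0,2,0,0,0]
  ]
}}

```text
clock: 26.85
tcp_pos: [505.8, 229.5, 21.1]
tcp_rot: [0.001, 1.0, -0.0, -0.0]
ft_force: [0.6, 1.2, -4.1]
width: 0.539
```

{"fn": "servo_tool", "kwargs": {
  "plan": [
    [40,0,0,0.7,0,0,0],
    [40,0,0,1.3,0,0,0],
    [40,0,0,1.3,0,0,0]
  ]
}}

```text
clock: 27.22
tcp_pos: [505.8, 229.5, 19.7]
tcp_rot: [0.001, 1.0, -0.0, -0.0]
ft_force: [-0.5, 0.8, -3.7]
width: 0.543
```

{"fn": "servo_tool", "kwargs": {
  "plan": [
    [40,0,0,0.6,0,0,0],
    [40,0,0,1.2,0,0,0],
    [40,0,0,1.2,0,0,0]
  ]
}}

```text
clock: 27.6
tcp_pos: [505.8, 229.5, 19.6]
tcp_rot: [0.001, 1.0, 0.0, -0.0]
ft_force: [-4.5, -1.1, 9.0]
width: 0.538
```

Contact. I release, rise and back away to the side so the cameras can see.

{"fn": "servo_tool", "kwargs": {
  "plan": [
    [85,0,0,0,0,0,0],
    [85,0,0,0,0,0,0],
    [85,0,0,0,0,0,0],
    [85,0,0,-40,0,0,0],
    [85,0,0,-95,0,0,0],
    [85,0,0,-150,0,0,0],
    [85,0,0,-200,0,0,0],
    [85,0,0,-200,0,0,0]
  ]
}}

```text
clock: 28.6
tcp_pos: [508.3, 230.7, 222.6]
tcp_rot: [0.001, 1.0, 0.002, 0.004]
ft_force: [-0.5, 0.3, 0.0]
width: 0.851
```

{"fn": "servo_tool", "kwargs": {
  "plan": [
    [85,100,50,0,0,0,0],
    [85,190,100,0,0,0,0],
    [85,240,160,0,0,0,0],
    [85,280,210,0,0,0,0],
    [85,320,260,0,0,0,0],
    [85,340,310,0,0,0,0],
    [85,340,350,0,0,0,0],
    [85,340,350,0,0,0,0]
  ]
}}

```text
clock: 29.6
tcp_pos: [166.5, 579.4, 217.1]
tcp_rot: [0.001, 1.0, -0.001, -0.0]
ft_force: [1.4, 1.1, 1.2]
width: 0.853
```

Run:
```python
from h import *
s=env.get_state();print(s['clock'],s['tcp_pos'],s['ft_force'])
_,_,pc=load('pics/top0.npz')
for n in('top','scene'):
    im,d,p=snap(n,f'pics/{n}9.png')
    P=xyzmap(d,p); 
    up=((P[...,2]>15)&(P[...,2]<75)&(P[...,0]>400)&(P[...,0]<700)&(P[...,1]<120)&(P[...,1]>-400)).astype(np.uint8)
    up|=((P[...,2]>45)&(P[...,2]<75)&(P[...,0]>435)&(P[...,0]<680)&(P[...,1]<360)&(P[...,1]>120)).astype(np.uint8)
    nl,lab,st,ce=cv2.connectedComponentsWithStats(up)
    for i in range(1,nl):
        if st[i,4]<25: continue
        m=lab==i; top=m&(P[...,2]>np.nanpercentile(P[m][:,2],90)-12)
        r=cv2.minAreaRect(P[top][:,:2].astype(np.float32))
        print(n,np.round(ce[i]),'col',np.median(im[top],0),'zt',np.round(np.nanpercentile(P[m][:,2],90)),'ctr',np.round(r[0],1),np.round(r[1],1),round(r[2],1))
```

```text
29.6 [166.48041831 579.41834124 217.12706333] [1.42221421 1.08562533 1.16769735]
top [366. 143.] col [234.  33.  30.] zt 59.0 ctr [ 651.1 -372. ] [47.6 61.8] 26.5
top [206. 174.] col [232. 233. 219.] zt 35.0 ctr [555.5 118.4] [238.4   3.8] 0.2
top [303. 153.] col [234. 232. 230.] zt 60.0 ctr [ 620.2 -179. ] [61.1 49.5] 13.2
top [168. 157.] col [238. 237. 235.] zt 65.0 ctr [604.8 229.7] [48.  58.5] 89.8
top [278. 176.] col [30. 39. 36.] zt 32.0 ctr [ 551.  -103.3] [24.8 25.1] 87.5
top [167. 190.] col [239. 239. 236.] zt 65.0 ctr [505.4 229.7] [57.2 49.9] 0.0
top [253. 204.] col [242.5 235.  131. ] zt 52.0 ctr [465.3 -28.5] [63.3 63.3] 0.4
top [308. 205.] col [236. 234. 233.] zt 59.0 ctr [ 462.4 -193. ] [49.2 61.3] 70.7
top [344. 215.] col [ 38.  97. 221.] zt 60.0 ctr [ 431.7 -302.8] [60.2 49.8] 39.2
scene [209. 118.] col [ 47.  92. 200.] zt 56.0 ctr [ 431.1 -301.6] [66.9 49.2] 38.9
scene [123. 139.] col [211.  46.  44.] zt 56.0 ctr [ 651.2 -370.5] [51.9 61.2] 23.3
scene [224. 149.] col [228. 228. 229.] zt 56.0 ctr [ 461.8 -191.1] [52.1 61.7] 70.5
scene [173. 183.] col [227. 226. 228.] zt 56.0 ctr [ 620.2 -177.1] [62.1 51. ] 10.9
scene [263. 194.] col [244. 234. 142.] zt 48.0 ctr [465. -26.] [68.2 65.5] 53.5
scene [214. 192.] col [30. 30. 32.] zt 28.0 ctr [ 550.2 -104.1] [28.3 26.9] 60.7
scene [300. 240.] col [255. 252. 246.] zt 32.0 ctr [466.8 118.5] [ 2.8 59.5] 89.9
scene [261. 266.] col [255. 251. 245.] zt 31.0 ctr [581.  118.6] [73.2  2.6] 0.0
scene [323. 282.] col [229. 228. 230.] zt 62.0 ctr [506.2 230.9] [49.3 61.4] 89.4
scene [234. 285.] col [254. 250. 244.] zt 32.0 ctr [648.8 118.7] [ 2.8 52.5] 89.6
scene [286. 310.] col [228. 228. 229.] zt 62.0 ctr [604.4 231.8] [61.9 49.6] 0.7
```

View pics/scene9.png

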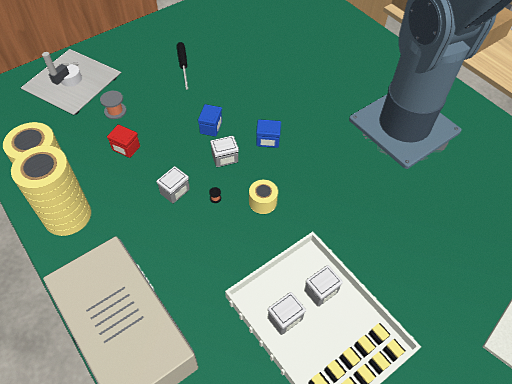

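View pics/top9.png

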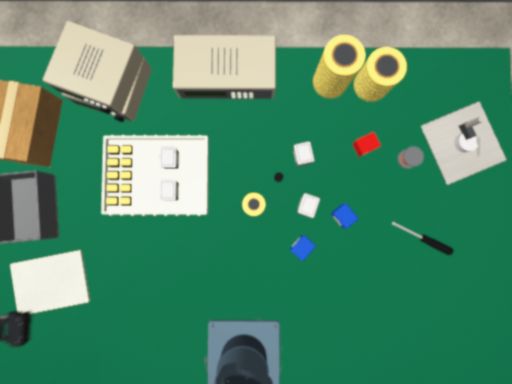

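Both full tins stand in the crate, seen in the top view at (168,157) and (167,190). The empties stand at (303,153) and (308,205), and the tape and bobbin have not moved. I let the arm settle, then hand in.

{"fn": "servo_tool", "kwargs": {
  "plan": [
    [85,0,0,0,0,0,0],
    [85,0,0,0,0,0,0],
    [85,0,0,0,0,0,0]
  ]
}}

```text
clock: 30.08
tcp_pos: [168.9, 577.4, 218.5]
tcp_rot: [0.002, 1.0, -0.0, 0.0]
ft_force: [0.2, -0.3, -1.0]
width: 0.849
```

```bash
python3 -c "
from cell import sign_off
print(sign_off())"
```

```text
the job is handed in; nothing more can be done
None
```

I lifted all four tins and stood the two full ones on the free floor of the crate, then handed in at about 30 s. The full tins weighed about 3.7 N and 4.4 N. The empties weighed about 0.9 N and 1.1 N and went back where they stood on the bench.

- **Final check:** both cameras show the full tins near (605, 230) and (505, 230) mm with level tops at 62 mm, 6 mm higher than on the bench, as the crate floor should give. The empties stand upright on the bench, far outside the crate. The tape roll and bobbin measure within about 1 mm of their starting positions, and the gripper is well clear.
- **Disagreements:** the top camera reads heights about 3–4 mm high, while the scene camera matches the given sizes. The horizontal positions agree to about 2 mm.
- **Slip:** on one carrying move I used the wrong tool axes, so the second full tin took a detour to (347, 110) mm. It stayed held, high and clear, and I corrected it before setting the tin down.

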